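# Clip the thermometer sheath to the saucepan, draw the thermometer and hold it up to read

## Robot

A 7-joint arm with a two-finger parallel gripper is mounted at the origin on a cart in front of the work surface, level with it; the furniture and walls round the work are solid. World frame = base frame: x ahead of the robot, y to its left, z up, the work surface at z = 0. Lengths are in mm, angles in rad, forces in N, time in s.
With the tool pointing down it reaches from about 400 to 875 mm from the base axis. Payload 4.4 kg.
Tool frame: the origin (TCP) lies midway between the tips of the shut fingers; the grasp point (between the pads) lies 19 mm behind it; z points along the fingers, y is the line along which they close (so a half turn about z gives the same grasp; the last joint's range is limited). The gripper opens to 85 mm and grips with 20 to 120 N. Pads are 22 mm wide; open, the fingers measure 114 mm over their backs; the gripper's body (76 mm by 85 mm) begins 54 mm behind the grasp point. The pads swing forward as they close: fully open they stand 13 mm farther back than shut.
Start: joints at [-1.368, 0.628, 0.038, 1.517, -0.027, 0.996, -0.02], TCP at [172.599, 626.68, 231.313] pointing down, gripper open.
Joint ranges: [-3.06, 3.06], [-0.37, 2.12], [-1.25, 1.32], [0.18, 2.47], [-1.1, 4.24], [0.23, 1.98], [-2.94, 2.94]. Speed limits (rad/s): [2.57, 2.57, 3.14, 3.14, 3.14, 3.14, 3.14].

## Interface

Orientations are given as [roll, pitch, yaw] about the fixed x, y, z axes, in that order (R = Rz(yaw) Ry(pitch) Rx(roll)).
In Python, from cell import readout, optics, order gives the robot as it stands.
- The arm moves only by the shell command python3 -m jog 'ROWS'. ROWS is a JSON object of lists of equal length, an entry for each row: "claw": the opening, from 0 (shut) to 1 (fully open); "xyz": the shift along the tool's x, y, z each as a share of 0.1 m, from -1 to 1, a list of three; "twist": the turn, a rotation vector about the tool's x, y, z each as a share of 180 degrees, from -1 to 1, a list of three. A call has 1 to 12 rows; each row shifts and turns the commanded pose from where the row before left it, along the tool's axes as they then stand; what a row does not reach is not made up. A row lasts 1/8 s, in which the tool goes at most 62.5 mm and 10.7 degrees, less where a joint would pass 70% of its speed; a pose out of reach is approached as far as the arm can. A call with a number of a shift or a turn outside -1 to 1 is refused whole. A call with a gripper value outside its range is refused whole. The fingers move at their own pace and stop on an object; the grip force is fixed at half the most. Time passes only in rows, so rows that do not move let the fingers close. It gives the time, the measured TCP pose, the force, the opening and the grip force at its end, in the units of the state.
- readout.read_state(): the state, without advancing time (a new reading comes with each control period).
- optics.get_image(name): name is "side" or "top" or "wrist"; returns a dict with "color" (480x640x3 uint8, red, green, blue), "fovy" (degrees; the focal length in pixels is half the picture's height over the tangent of half this angle, whatever the lens; pixels are square), "cx", "cy" (the principal point, pixels), "k1" (the pictures are not rectified: a ray, as slopes to the right and down, at radius r is drawn at 1 + k1 r^2 times it, then the intrinsics apply), "view" (4x4, takes a point from world to camera coordinates). Camera axes: x right, y up, looking along -z (the intrinsics and any distortion apply to the point x, -y, -z); pixel columns grow to the right and rows downward; lengths in mm; the calibration is good to about 2 mm. A picture is of the moment at which its call begins. There is no depth.
- order.finish_job(): hands the job in; it is judged then, once.
Trained networks look in the newest picture that a camera, given by its name, has taken for a name from the list of things; names that differ only in an ending like _2 or _b are one class to them, and where a whole thing is asked for, a point or a joint stands for the part that bears it (a point fixed in the world has none). Each returns a list of dicts, best first, with "score" (0 to 1); they miss things now and then, are a little off and sometimes report something else, mostly with a low value. They report only what shows in the picture. A call takes as long as a camera call.
- optics.boxes_of(camera, label): "rect" ([left, top, width, height] in pixels, round what is visible of it).
The state is a dict: "clock": time; "qpos": joint angles; "qd": joint speeds; "tau": joint torques, N m; "eef_pos": TCP position; "tool_rot": TCP orientation; "force": force on the tool from outside, world axes, zero at the start; "torque": the same for the moment, N m; "width": finger opening in mm; "gripper_force": force on a finger pad.
Only numpy, scipy, OpenCV 4.12 (cv2) and the standard library are available. Lean on these libraries where they do the work, as an engineer would, in place of code of your own. Each camera call takes 0.05 s, during which the arm holds its last target. There are 200 camera calls.

## Task

Take the stick thermometer in its black sheath off the wooden tool caddy by squeezing the two steel levers of the sheath's sprung clip, and clip the sheath firmly home on the wall of the saucepan, upright, with the thermometer still in it and the saucepan left where it stands. Then let go of the clip, draw the thermometer up out of the sheath by its white handle and lay it over level with its screen facing up so that it can be read. Finish while holding it so, steady, raised well above the height of the saucepan and touching nothing but the gripper; leave the sheath clipped on and everything else where it stands.

Things in the scene. Friction and masses are not known exactly. Their poses are not given: they have to be found in the camera images.
- sheath: Black sheath with a sprung steel clip beside it, like a clothes peg, jaws down. Origin: the clip's throat, where a wall's top edge sits when the clip is home, midway between the wall's faces; z up, x across the wall, y along it. Jaws 22 mm wide, reach to z = -26 mm: fixed one on the -x side, hinged one on the +x side. With the thermometer 95 g in all.
- clip_levers (a point): Where to squeeze: between the clip's two steel levers, 28 mm above the sheath's origin. Levers 18 mm wide in y, tops at z = +38 mm. The fixed one is upright, outer face at x = -8 mm; the hinged one slopes out to x = +19 mm at its top and stands upright, outer face at x = +8 mm, once squeezed to the stop.
- jaw (a joint): Opening of the sprung clip, rad: 0 closed on nothing, 0.06 gripping a 4 mm wall, 0.36 squeezed to the stop (jaws 12 mm apart, levers 16 mm over their outer faces). Squeezing along x takes about 14 N at the levers; 25 N is safe. Let go, it closes with 8 N.
- sheath_mouth (a point): Centre of the mouth of the sheath tube, on which the thermometer's handle rests: at x = -11, y = +36, z = +9 mm in the sheath's frame. The tube is 15 to 18 mm in diameter and hangs down from here to z = -73 mm.
- thermometer: Stick thermometer, 35 g: white handle 20 mm (x) by 13 mm (y) by 55 mm (z 0 to +55), below it a steel stem, 4 mm thick, 75 mm long. Origin: the shoulder where stem meets handle. The dark screen is on the +y face. In the sheath it stands upright, origin at the mouth, axes as the sheath's, so the screen looks away from the clip; it lifts straight out along z.
- thermometer_tip (a point): Tip of the thermometer's stem.
- saucepan: Steel saucepan, loose, about 1.4 kg: outer diameter 164 mm, wall upright and 4 mm thick, 85 mm high. Origin: centre of the underside, z up; a long handle points along its +x, from the wall at a height of 58 mm out to 240 mm from the centre at a height of 80 mm.
- saucepan_rim (a point): Centre of the saucepan's mouth at the height of the rim (85 mm above its underside); the middle of the wall runs 80 mm from it.
- caddy: Open wooden tool caddy, fixed: 170 mm (x) by 105 mm (y) by 92 mm high, walls 4 mm thick; origin at the centre of the underside. The sheath starts clipped on its +y wall, tube outside and on the +x side of the clip. Two teaspoons and a pencil stand in its +x end, their tops up to 145 mm above the worktop.
- glass: Glass tumbler, 79 mm wide, 90 mm high, a bystander; origin at the centre of the underside.
- cup: Steel measuring cup with a strip handle, 79 x 140 x 48 mm, a bystander; origin at its underside.
- honey: Honey jar, 64 mm wide, 87 mm high, a bystander; origin at the centre of the underside.
- mill: Black salt mill, 57 mm wide, 150 mm high, standing, a bystander; origin at the centre of the underside.
- rest: White porcelain spoon rest with a raised rim, 112 x 141 x 17 mm, a bystander; origin at the centre of the underside.

How it is judged:
By the outcome, as a careful person would: the job done as asked, in the order asked, and still so for the second after the job is handed in, while the arm keeps its last pose, push and grip.
It also fails if it takes over 54 s, if anything falls off the work surface, if the arm or the gripper's body presses on something with over 40 N, if the wrist force passes 120 N, or if a joint passes its speed limit or range.

## Working session

There is one attempt and no reset: what is moved stays moved. The work goes in short steps, Python scripts to look and compute and a shell command to move; the robot and the scene stay as the last step left them, time stands still between calls to the robot, and variables do not carry over. Pictures are saved under pics/ and viewed, at most 10 in all, crops included, and the job is handed in when it is done.

```bash
mkdir -p pics; cat > h.py <<'E'
import numpy as np, cv2
from scipy.spatial.transform import Rotation as R
from cell import readout, optics, order
def cam(n,save=None):
    d=optics.get_image(n); d['f']=240/np.tan(np.radians(d['fovy'])/2); d['view']=np.array(d['view'])
    if save: cv2.imwrite(save,cv2.cvtColor(d['color'],cv2.COLOR_RGB2BGR))
    return d
def proj(d,p):
    c=d['view']@np.append(p,1); s=np.array([c[0],-c[1]])/-c[2]
    s=s*(1+d['k1']*(s@s)); return s*d['f']+[d['cx'],d['cy']]
def ray(d,uv):
    q=(np.array(uv,float)-[d['cx'],d['cy']])/d['f']; s=q.copy()
    for _ in range(30): s=q/(1+d['k1']*(s@s))
    V=d['view']; r=V[:3,:3].T@np.array([s[0],-s[1],-1]); o=-V[:3,:3].T@V[:3,3]
    return o,r/np.linalg.norm(r)
def atz(d,uv,z):
    o,r=ray(d,uv); return o+r*(z-o[2])/r[2]
def tri(*a):
    A=np.zeros((3,3));b=np.zeros(3)
    for d,uv in a:
        o,r=ray(d,uv);P=np.eye(3)-np.outer(r,r);A+=P;b+=P@o
    return np.linalg.solve(A,b)
E
cat > a.py <<'E'
from h import *
np.set_printoptions(precision=1,suppress=True)
print(readout.read_state())
for n in ['side','top','wrist']:
    d=cam(n,f'pics/{n}0.png'); o,r=ray(d,(320,240)); print(n,o,r,d['fovy'],d['k1'])
    for l in ['sheath','clip_levers','sheath_mouth','thermometer','saucepan','saucepan_rim','caddy','glass','cup','honey','mill','rest']:
        print(l,[(np.round(b['rect']),round(b['score'],2)) for b in optics.boxes_of(n,l)[:2]])
E
python3 a.py
```

```text
{'clock': 0.0, 'qpos': array([-1.4,  0.6,  0. ,  1.5, -0. ,  1. , -0. ]), 'qd': array([-0.,  0.,  0., -0., -0.,  0., -0.]), 'tau': array([  0. , -56.3,   1.2, -19.3,   0. ,   0. ,  -0. ]), 'eef_pos': array([172.4, 626.1, 230.4]), 'tool_rot': array([-3.1,  0. ,  2.9]), 'force': array([ 0.6,  0.2, -0.7]), 'torque': array([-0.,  0., -0.]), 'gripper_force': 0.0, 'width': 85.0281517176263}
side [   82.6 -1219.1   730.7] [ 0.3  0.8 -0.4] 44.26782752119557 0.04516225480086172
sheath [(array([304., 272.,  19.,  27.]), 0.65)]
clip_levers [(array([306., 274.,  21.,  27.]), 0.79)]
sheath_mouth [(array([306., 275.,  21.,  21.]), 0.59)]
thermometer [(array([317., 257.,  11.,  26.]), 0.56)]
saucepan [(array([249., 224.,  63.,  61.]), 0.92)]
saucepan_rim [(array([246., 226.,  68.,  54.]), 0.72), (array([311., 275.,   6.,  22.]), 0.55)]
caddy [(array([293., 265.,  91.,  85.]), 0.86)]
glass [(array([355., 225.,  31.,  41.]), 0.56)]
cup [(array([219., 213.,  32.,  24.]), 0.73)]
honey [(array([318., 259.,   8.,  28.]), 0.7), (array([306., 271.,  19.,  28.]), 0.66)]
mill [(array([365., 228.,  18.,  59.]
[... 333 characters left out ...]
)]
thermometer [(array([392., 273.,   7.,  13.]), 0.54)]
saucepan [(array([228., 250., 129.,  97.]), 0.91)]
saucepan_rim [(array([231., 248., 122.,  99.]), 0.64)]
caddy [(array([382., 237.,  62.,  83.]), 0.77)]
glass [(array([276., 171.,  29.,  41.]), 0.83)]
cup [(array([148., 304.,  54.,  33.]), 0.94)]
honey [(array([396., 186.,  25.,  32.]), 0.6)]
mill [(array([326., 192.,  22.,  32.]), 0.63)]
rest [(array([442., 308.,  55.,  47.]), 0.77)]
wrist [ 94.1 648.8 374.9] [ 0.3 -0.1 -0.9] 58.32893035342586 -0.10474542959717621
sheath []
clip_levers []
sheath_mouth []
thermometer []
saucepan []
saucepan_rim []
caddy []
glass []
cup [(array([200., 448.,  32.,  28.]), 0.89)]
honey []
mill []
rest []
```

View pics/top0.png

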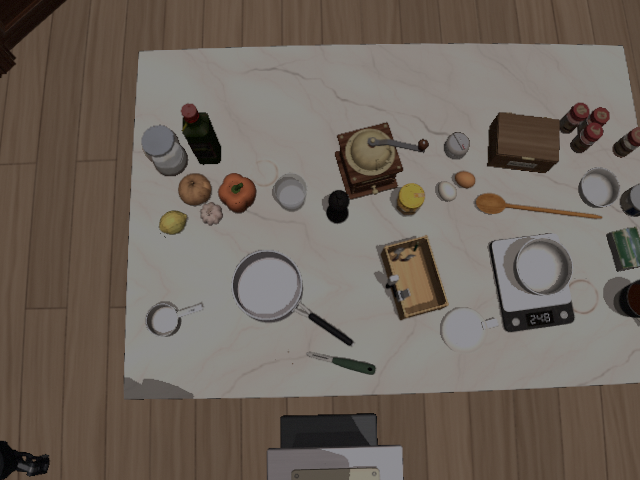

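View pics/side0.png

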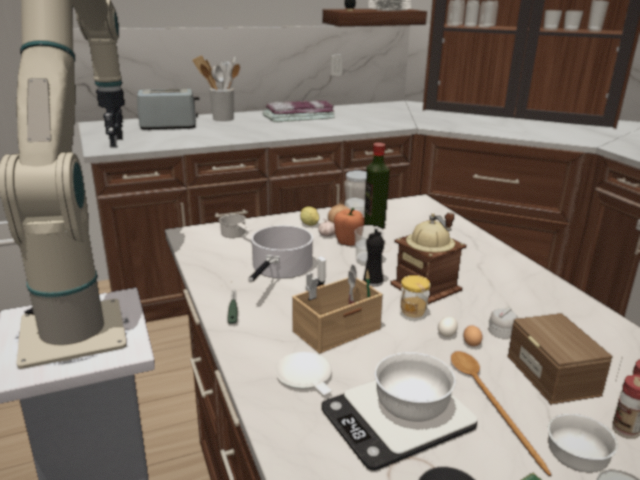

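Top view: the caddy is at about (413,277), with the clip on its left wall at about (392,288). The pan is centred near (268,285), with its handle pointing down-right. Next I get coarse world positions from these.

```bash
cat > b.py <<'E'
from h import *
np.set_printoptions(precision=1,suppress=True)
d=cam('top');s=cam('side')
def c(r):return (r[0]+r[2]/2,r[1]+r[3]/2)
print('pan',atz(d,(268,285),85),'left',atz(d,(233,285),85),'right',atz(d,(302,285),85))
print('handle end',atz(d,(351,342),80))
for uv in [(383,246),(429,237),(446,303),(400,318)]: print('caddy corner',atz(d,uv,92))
print('lev',atz(d,(392,280),115),atz(d,(404,294),115), 'tri',tri((d,(399,294)),(s,(314,286))))
for n,u,z in [('cup',(164,319),40),('pump',(237,192),50),('garlic',(211,213),20),('glass',(290,190),80),('mill',(338,205),130),('honey',(410,199),85),('knife',(310,355),10),('rest',(462,328),10)]: print(n,atz(d,u,z))
im=d['color'][225:345,220:460]; im=cv2.resize(im,None,fx=3.3,fy=3.3,interpolation=cv2.INTER_CUBIC)
cv2.imwrite('pics/crop1.png',im[:,:,::-1])
E
python3 b.py
```

```text
pan [526.4 144.2  85. ] left [528.1 225.3  85. ] right [524.6  65.7  85. ]
handle end [391.6 -43.3  80. ]
caddy corner [ 610.8 -124.8   92. ]
caddy corner [ 629.8 -234.    92. ]
caddy corner [ 473.7 -264.    92. ]
caddy corner [ 442.3 -156.1   92. ]
lev [ 526.8 -138.9  115. ] [ 494.2 -164.6  115. ] tri [ 499.4 -156.5   98.4]
cup [456.5 396.4  40. ]
pump [763.2 221.7  50. ]
garlic [719.8 290.3  20. ]
glass [755.6  90.4  80. ]
mill [701.3 -21.3 130. ]
honey [ 725.4 -195.6   85. ]
knife [366.5  51.4  10. ]
rest [ 420.9 -317.5   10. ]
```

View pics/crop1.png

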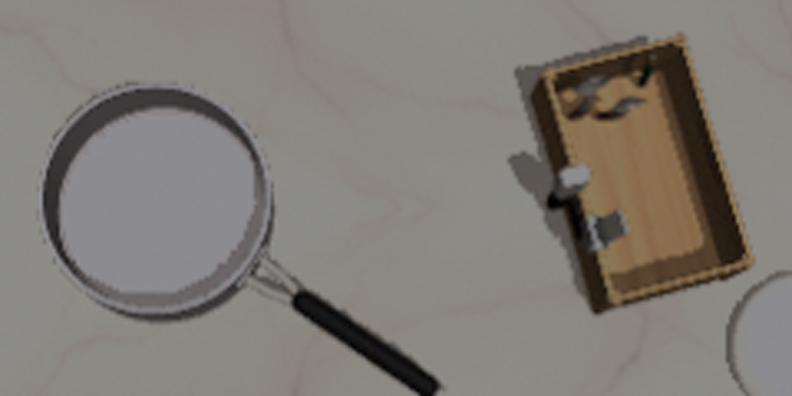

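```bash
cat >> h.py <<'E'
def to(p,yaw=None,Rt=None,p0=None,R0=None):
    "shift (units of 100 mm, tool axes) and twist (units of 180 deg) to reach p / yaw (tool down)"
    s=readout.read_state(); Rc=R.from_euler('xyz',s['tool_rot']) if R0 is None else R0
    p0=s['eef_pos'] if p0 is None else p0
    if yaw is not None: Rt=R.from_euler('xyz',[np.pi,0,yaw])
    sh=Rc.inv().apply(np.array(p)-p0)/100
    tw=(Rc.inv()*Rt).as_rotvec()/np.pi if Rt is not None else np.zeros(3)
    print('shift',np.round(sh,4),'twist',np.round(tw,4)); return sh,tw
E
python3 -c "
from h import *
to([450,250,270],-2.96); Rt=R.from_euler('xyz',[np.pi,0,-2.96]); to([500,-160,270],Rt=Rt,p0=np.array([450,250,270]),R0=Rt)"
```

```text
shift [-3.6748 -2.8951 -0.387 ] twist [ 0.      0.     -0.1434]
shift [ 0.2487 -4.1229 -0.    ] twist [0. 0. 0.]
```

```bash
python3 -m jog '{"claw":[0.65,0.65,0.65,0.65,0.65,0.65,0.65,0.65,0.65,0.65,0.65,0.65],"xyz":[[-0.37,-0.29,-0.04],[-0.37,-0.29,-0.04],[-0.37,-0.29,-0.04],[-0.37,-0.29,-0.04],[-0.37,-0.29,-0.04],[-0.37,-0.29,-0.04],[-0.37,-0.29,-0.04],[-0.37,-0.29,-0.04],[-0.37,-0.29,-0.04],[-0.37,-0.29,-0.04],[0,0,0],[0,0,0]],"twist":[[0,0,0],[0,0,0],[0,0,0],[0,0,0],[0,0,0],[0,0,0],[0,0,0],[0,0,0],[0,0,0],[0,0,-0.048],[0,0,-0.048],[0,0,-0.048]]}'
python3 -m jog '{"claw":[0.65,0.65,0.65,0.65,0.65,0.65,0.65,0.65,0.65,0.65,0.65],"xyz":[[0.025,-0.41,0],[0.025,-0.41,0],[0.025,-0.41,0],[0.025,-0.41,0],[0.025,-0.41,0],[0.025,-0.41,0],[0.025,-0.41,0],[0.025,-0.41,0],[0.025,-0.41,0],[0.025,-0.41,0],[0,0,0]],"twist":[[0,0,0],[0,0,0],[0,0,0],[0,0,0],[0,0,0],[0,0,0],[0,0,0],[0,0,0],[0,0,0],[0,0,0],[0,0,0]]}'
cat > c.py <<'E'
from h import *
import sys
np.set_printoptions(precision=2,suppress=True)
s=readout.read_state();print(s['eef_pos'],s['tool_rot'],s['qpos'],s['width'],s['clock'],s['force'])
d=cam('wrist',sys.argv[1])
for l in sys.argv[2:]:
    print(l,[(np.round(b['rect']),round(b['score'],2)) for b in optics.boxes_of('wrist',l)[:2]])
E
python3 c.py pics/w1.png sheath clip_levers sheath_mouth thermometer caddy
```

```text
clock: 3.55
eef_pos: [452.8, 248.1, 271.5]
tool_rot: [3.141, 0.0, -2.955]
force: [-0.3, 0.7, 0.1]
width: 55.4
gripper_force: 0.0
clock: 4.92
eef_pos: [502.3, -162.9, 271.3]
tool_rot: [-3.139, -0.0, -2.964]
force: [0.6, 0.4, 0.3]
width: 55.8
gripper_force: 0.0
[ 502.3  -162.95  271.34] [-3.14 -0.   -2.96] [ 0.2   0.41  0.08  1.81 -0.04  0.93  2.05] 55.77201108070402 4.925 [0.59 0.39 0.32]
sheath [(array([311., 181.,  50.,  62.]), 0.69), (array([308., 176.,  28.,  50.]), 0.3)]
clip_levers [(array([389., 370.,  28.,  88.]), 0.35)]
sheath_mouth [(array([310., 180.,  49.,  59.]), 0.91), (array([339., 235.,  32.,  44.]), 0.29)]
thermometer [(array([338., 235.,  30.,  43.]), 0.78)]
caddy [(array([189., 121., 156., 231.]), 0.57)]
```

View pics/w1.png

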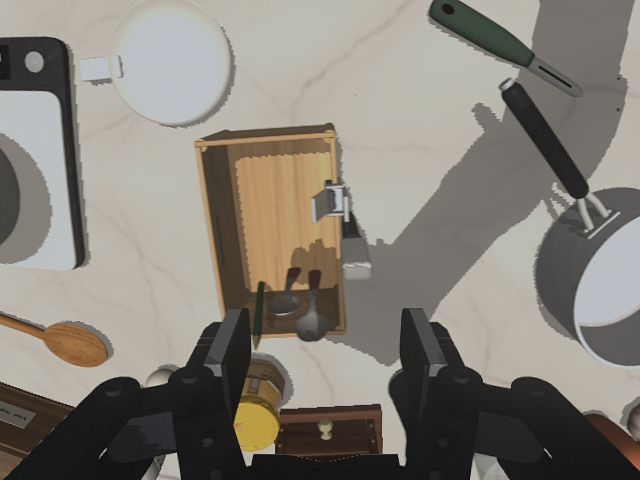

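```bash
python3 - <<'E'
import cv2
im=cv2.imread('pics/w1.png')[120:345,190:400]
cv2.imwrite('pics/w1c.png',cv2.resize(im,None,fx=2.66,fy=2.66,interpolation=cv2.INTER_CUBIC))
im=cv2.imread('pics/w1.png')[170:290,300:380]
cv2.imwrite('pics/w1d.png',cv2.resize(im,None,fx=5,fy=5,interpolation=cv2.INTER_CUBIC))
E
```

```text
(no output)
```

View pics/w1d.png

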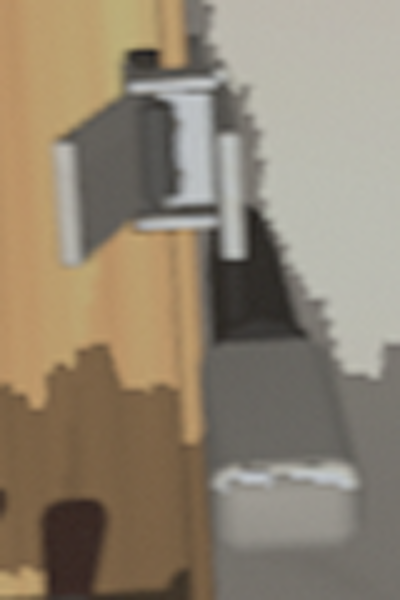

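The crop shows the hinged lever's top edge at px (313,198)–(314.6,222.4). The fixed one runs (346.4,196.6)–(347.2,221.6), and the handle top is centred at (357.4,271.3). I convert these using the known heights.

```bash
python3 - <<'E'
from h import *
np.set_printoptions(precision=1,suppress=True)
d=cam('wrist')
P=lambda u,v,z:atz(d,(u,v),z)
h1,h2,f1,f2=P(313,198,130),P(314.6,222.4,130),P(346.4,196.6,130),P(347.2,221.6,130)
hd=P(357.4,271.3,156); print(h1,h2,f1,f2,hd)
w1,w2=P(335,170,92),P(338.5,258,92); print('wall',w1,w2)
c=[P(*q,92) for q in [(197,145),(333,131),(344,330)]];print(c)
for a,b in[(h1,h2),(f1,f2),(w1,w2),(c[1],c[2])]: 
  v=b-a; print(np.linalg.norm(v),np.degrees(np.arctan2(v[1],v[0])))
print('lev width',np.linalg.norm((h1+h2-f1-f2)/2))
th=np.radians(10.5); 
for deg in (9,10.5,12):
  th=np.radians(deg); y=np.array([np.cos(th),np.sin(th),0]);x=np.array([np.sin(th),-np.cos(th),0])
  F=(f1+f2)/2+x*7; H=(h1+h2)/2-x*18.5; T=hd+x*11-y*36; W=w1+y*np.dot(F-w1,y)
  print(deg,'from fixed',F,'hinged',H,'handle',T,'wall',W)
E
```

```text
[ 490.7 -167.9  130. ] [ 507.5 -163.7  130. ] [ 485.6 -145.8  130. ] [ 502.8 -141.7  130. ] [ 527.4 -131.1  156. ]
wall [ 475.4 -154.7   92. ] [ 544.7 -138.3   92. ]
[array([ 475.4, -259.9,   92. ]), array([ 447.3, -161.7,   92. ]), array([ 609.1, -120.7,   92. ])]
17.308808752095402 13.79617956377454
17.701636054343506 13.291690873714634
71.25383833847678 13.306677361263846
166.91008220361067 14.212593066745544
lev width 22.60563927207313
9 from fixed [ 495.3 -150.6  130. ] hinged [ 496.2 -147.5  130. ] handle [ 493.6 -147.6  156. ] wall [ 495.4 -151.6   92. ]
10.5 from fixed [ 495.5 -150.6  130. ] hinged [ 495.7 -147.6  130. ] handle [ 494.  -148.5  156. ] wall [ 495.5 -151.    92. ]
12 from fixed [ 495.6 -150.6  130. ] hinged [ 495.3 -147.7  130. ] handle [ 494.5 -149.4  156. ] wall [ 495.6 -150.4   92. ]
```

```bash
python3 -c "
from h import *
to([496.3,-153.6,180],-2.915)"
```

```text
shift [0.0555 0.0506 0.9138] twist [ 0.0001  0.0001 -0.013 ]
```

```bash
python3 -m jog '{"claw":[0.5,0.5,0.5,0.5,0.5],"xyz":[[0.018,0.017,0.3],[0.018,0.017,0.3],[0.019,0.017,0.31],[0,0,0],[0,0,0]],"twist":[[0,0,-0.014],[0,0,0],[0,0,0],[0,0,0],[0,0,0]]}'
python3 c.py pics/w2.png sheath clip_levers thermometer; python3 -c "
from h import *
to([496.3,-153.6,100],-2.915)"; python3 - <<'E'
import cv2
im=cv2.imread('pics/w2.png')[120:480,120:600]
cv2.imwrite('pics/w2c.png',cv2.resize(im,None,fx=1.6,fy=1.6,interpolation=cv2.INTER_CUBIC))
E
```

```text
clock: 5.9
eef_pos: [497.0, -155.0, 181.3]
tool_rot: [-3.141, 0.001, -2.914]
force: [0.3, -0.2, -0.1]
width: 43.0
gripper_force: 0.0
[ 497.01 -154.97  181.27] [-3.14  0.   -2.91] [ 0.21  0.51  0.05  1.93 -0.04  0.7   2.09] 43.01737891957413 5.9 [ 0.28 -0.19 -0.1 ]
sheath [(array([284., 212.,  71.,  84.]), 0.66), (array([554.,  94.,  85., 350.]), 0.21)]
clip_levers [(array([283., 210.,  73.,  83.]), 0.67)]
thermometer [(array([324., 295.,  42.,  71.]), 0.59)]
shift [0.0043 0.018  0.8144] twist [-0.0003  0.0007  0.0003]
```

View pics/w2c.png

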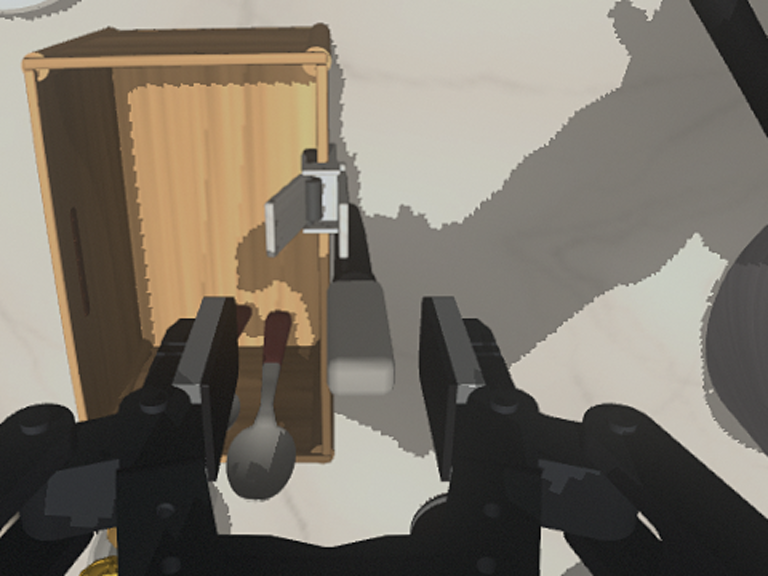

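```bash
python3 - <<'E'
from h import *
np.set_printoptions(precision=1,suppress=True)
d=cam('wrist')
P=lambda u,v,z:atz(d,(u,v),z)
h1,h2,f1,f2=P(287.5,247,130),P(290,277.5,130),P(334.4,248,130),P(335,279.4,130)
hd=P(345.6,355,156); print(h1,h2,f1,f2,hd)
c=P(318,156,92),P(326,406,92);v=c[1]-c[0];print(c,np.degrees(np.arctan2(v[1],v[0])))
th=np.radians(13); y=np.array([np.cos(th),np.sin(th),0]);x=np.array([np.sin(th),-np.cos(th),0])
print((f1+f2)/2+x*7,hd+x*11-y*36,c[0]+y*55+x*2, 'hinged x rel fixed',((h1+h2-f1-f2)/2)@x)
E
```

```text
[ 490.6 -175.4  130. ] [ 506. -171.  130.] [ 485.9 -153.2  130. ] [ 502.  -149.1  130. ] [ 526.8 -138.6  156. ]
(array([ 450. , -170.1,   92. ]), array([ 610.8, -128.3,   92. ])) 14.5533288408258
[ 495.5 -158.   130. ] [ 494.2 -157.4  156. ] [ 504.  -159.7   92. ] hinged x rel fixed 22.456434480533748
```

```bash
python3 - <<'E'
from h import *
np.set_printoptions(precision=2,suppress=True)
for i in range(3):
    s=readout.read_state();d=cam('wrist');V=d['view'];Rc=R.from_euler('xyz',s['tool_rot'])
    print(s['eef_pos'],s['tool_rot'],Rc.inv().apply(-V[:3,:3].T@V[:3,3]-s['eef_pos']),Rc.inv().apply(-V[2,:3]),d['cx'],d['cy'])
t=cam('top');sd=cam('side')
for o in ([495.5,-150.2],[495.5,-158]):
    th=np.radians(13); y=np.array([np.cos(th),np.sin(th),0]);x=np.array([np.sin(th),-np.cos(th),0])
    O=np.array([*o,92]);H=O-11*x+36*y+[0,0,64]
    print(proj(t,H),proj(sd,H), proj(t,O+[0,0,38]-7*x))
    print('proj in wrist',proj(d,H),proj(d,O-7*x+[0,0,38]))
E
```

```text
[ 496.73 -155.18  181.24] [-3.14  0.   -2.91] [  81.46    0.   -143.59] [-0.32 -0.    0.95] 324.9869793518224 238.07744931838178
[ 496.55 -155.2   181.05] [-3.14  0.   -2.91] [  81.44    0.04 -143.58] [-0.32 -0.    0.95] 324.9869793518224 238.07744931838178
[ 496.44 -155.16  180.88] [-3.14  0.   -2.91] [  81.47    0.04 -143.58] [-0.32 -0.    0.95] 324.9869793518224 238.07744931838178
[390.87 276.63] [320.92 256.07] [395.52 293.48]
proj in wrist [359.66 361.96] [349.68 268.58]
[394.4  276.55] [322.24 257.53] [399.   293.39]
proj in wrist [343.33 358.82] [334.18 265.27]
```

```bash
python3 -c "
from h import *
to([496.2,-161,100],-2.889)"
```

```text
shift [ 0.0136 -0.0577  0.8047] twist [-0.      0.0001 -0.008 ]
```

```bash
python3 -m jog '{"claw":[0.5,0.5,0.5,0.5,0.5,0.5],"xyz":[[0.014,-0.058,0],[0,0,0.25],[0,0,0.25],[0,0,0.3],[0,0,0],[0,0,0]],"twist":[[0,0,-0.008],[0,0,0],[0,0,0],[0,0,0],[0,0,0],[0,0,0]]}'
python3 c.py pics/w3.png clip_levers thermometer
```

```text
clock: 7.15
eef_pos: [496.5, -161.4, 101.0]
tool_rot: [-3.141, 0.001, -2.889]
force: [0.0, 0.0, 0.5]
width: 42.7
gripper_force: 0.0
[ 496.54 -161.45  101.  ] [-3.14  0.   -2.89] [ 0.24  0.64  0.03  1.99 -0.04  0.51  2.12] 42.701601195064015 7.15 [0.02 0.04 0.52]
clip_levers [(array([282., 262.,  98., 129.]), 0.57)]
thermometer [(array([339., 385.,  58.,  70.]), 0.84), (array([ 64., 151., 284., 329.]), 0.29)]
```

View pics/w3.png

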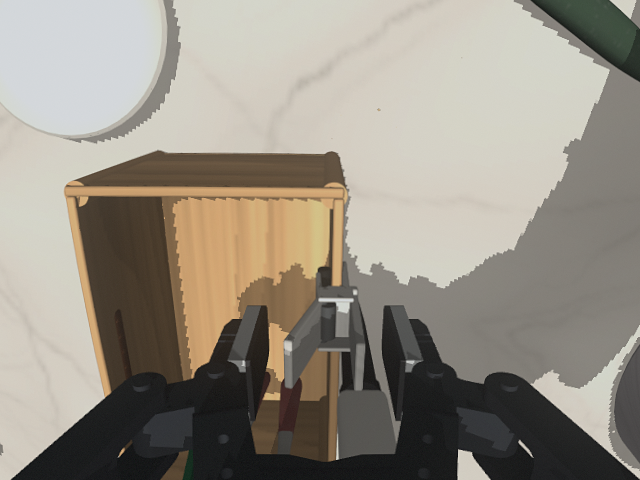

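```bash
python3 -m jog '{"claw":[0.36,0.3,0.3,0.28,0.28],"xyz":[[0,0,0],[0,0,0],[0,0,0],[0,0,0],[0,0,0]],"twist":[[0,0,0],[0,0,0],[0,0,0],[0,0,0],[0,0,0]]}'
python3 -m jog '{"claw":[0.26,0.26,0.26],"xyz":[[0,0.008,0],[0,0,0],[0,0,0]],"twist":[[0,0,0],[0,0,0],[0,0,0]]}'
```

```text
clock: 7.92
eef_pos: [496.4, -161.0, 100.7]
tool_rot: [-3.141, 0.001, -2.889]
force: [-1.0, -0.1, 5.6]
width: 24.0
gripper_force: 8.9
clock: 8.3
eef_pos: [496.2, -160.4, 100.8]
tool_rot: [-3.141, 0.001, -2.889]
force: [-1.0, -0.3, 7.1]
width: 22.4
gripper_force: 9.5
```

```bash
python3 -m jog '{"claw":[0.24,0.24,0.225,0.225],"xyz":[[0,0.008,0],[0,0,0],[0,0.007,0],[0,0,0]],"twist":[[0,0,0],[0,0,0],[0,0,0],[0,0,0]]}'
python3 -m jog '{"claw":[0.21,0.21,0.21],"xyz":[[0,0.006,0],[0,0,0],[0,0,0]],"twist":[[0,0,0],[0,0,0],[0,0,0]]}'
```

```text
clock: 8.8
eef_pos: [495.8, -159.0, 100.9]
tool_rot: [-3.141, 0.001, -2.889]
force: [-0.4, 0.1, 7.2]
width: 19.3
gripper_force: 9.9
clock: 9.18
eef_pos: [495.7, -158.4, 101.0]
tool_rot: [-3.141, 0.001, -2.889]
force: [-0.8, 0.3, 7.9]
width: 18.2
gripper_force: 10.0
```

```bash
python3 -m jog '{"claw":[0.202,0.202],"xyz":[[0,0.004,0],[0,0,0]],"twist":[[0,0,0],[0,0,0]]}'
python3 -m jog '{"claw":[0.202,0.202,0.202,0.202,0.202],"xyz":[[0,0,-0.05],[0,0,-0.1],[0,0,-0.1],[0,0,-0.15],[0,0,0]],"twist":[[0,0,0],[0,0,0],[0,0,0],[0,0,0],[0,0,0]]}'
python3 c.py pics/w4.png sheath clip_levers thermometer
```

```text
clock: 9.43
eef_pos: [495.6, -158.1, 101.0]
tool_rot: [-3.141, 0.001, -2.889]
force: [-0.8, -0.1, 7.1]
width: 17.3
gripper_force: 9.9
clock: 10.05
eef_pos: [496.2, -158.1, 141.8]
tool_rot: [-3.14, 0.003, -2.889]
force: [-0.2, 0.1, -1.5]
width: 17.8
gripper_force: 9.6
[ 496.25 -158.09  141.81] [-3.14  0.   -2.89] [ 0.23  0.57  0.04  1.97 -0.04  0.6   2.12] 17.847285722920773 10.05 [-0.18  0.14 -1.51]
sheath [(array([294., 262.,  60., 132.]), 0.7)]
clip_levers [(array([292., 262.,  60., 130.]), 0.76)]
thermometer [(array([329., 387.,  33.,  74.]), 0.62)]
```

View pics/w4.png

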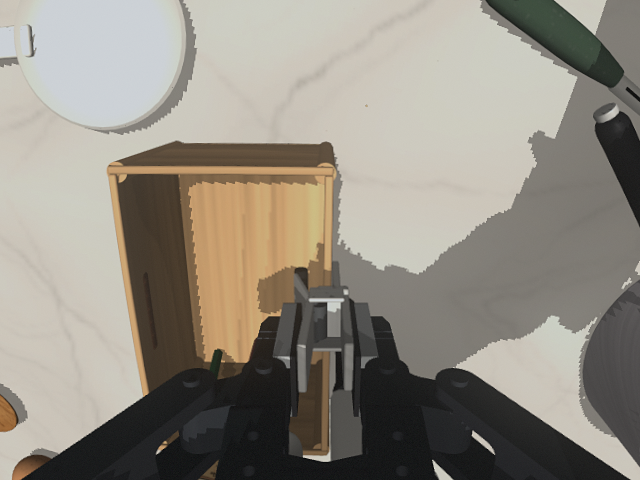

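Sheath is lifted clear, with the levers squeezed to 17.8 mm. Next I raise it and move over the pan.

```bash
python3 -m jog '{"claw":[0.202,0.202,0.202,0.202],"xyz":[[0,0,-0.2],[0,0,-0.3],[0,0,-0.3],[0,0,0]],"twist":[[0,0,0],[0,0,0],[0,0,0],[0,0,0]]}'; python3 -c "
from h import *
to([500,195,223],-2.889)"
```

```text
clock: 10.75
eef_pos: [496.5, -158.2, 221.8]
tool_rot: [-3.14, 0.003, -2.889]
force: [0.8, -0.4, -0.8]
width: 17.4
gripper_force: 9.3
shift [-0.917   3.4112 -0.0156] twist [-0.0006  0.0011 -0.    ]
```

```bash
python3 -m jog '{"claw":[0.202,0.202,0.202,0.202,0.202,0.202,0.202,0.202,0.202,0.202,0.202,0.202],"xyz":[[-0.04,0.15,0],[-0.08,0.3,0],[-0.1,0.4,0],[-0.11,0.42,0],[-0.11,0.42,0],[-0.11,0.42,0],[-0.11,0.42,0],[-0.11,0.4,0],[-0.1,0.28,0],[-0.05,0.2,0],[0,0,0],[0,0,0]],"twist":[[0,0,0],[0,0,0],[0,0,0],[0,0,0],[0,0,0],[0,0,0],[0,0,0],[0,0,0],[0,0,0],[0,0,0],[0,0,0],[0,0,0]]}'
python3 -m jog '{"claw":[0.202,0.202,0.202,0.202],"xyz":[[0,0,0],[0,0,0],[0,0,0],[0,0,0]],"twist":[[0,0,0],[0,0,0],[0,0,0],[0,0,0]]}'
cat > pan.py <<'E'
from h import *
from scipy.optimize import minimize
np.set_printoptions(precision=1,suppress=True)
a=np.linspace(0,2*np.pi,180,endpoint=False)
def score(d,c,G,z,r):
    pts=np.array([proj(d,[c[0]+r*np.cos(t),c[1]+r*np.sin(t),z]) for t in a],np.float32)
    return cv2.remap(G,pts[:,0].reshape(-1,1),pts[:,1].reshape(-1,1),cv2.INTER_LINEAR,borderValue=0).mean()
def fit(n,c0,sig=1.0):
    d=cam(n,f'pics/fit_{n}.png');g=cv2.GaussianBlur(cv2.cvtColor(d['color'],cv2.COLOR_RGB2GRAY).astype(np.float32),(0,0),sig)
    G=np.minimum(np.hypot(cv2.Sobel(g,cv2.CV_32F,1,0),cv2.Sobel(g,cv2.CV_32F,0,1)),60)
    f=lambda c:-(score(d,c,G,85,82)+score(d,c,G,85,78))
    best=min(((f((c0[0]+i,c0[1]+j)),i,j) for i in range(-12,13,2) for j in range(-12,13,2)))
    m=minimize(f,[c0[0]+best[1],c0[1]+best[2]],method='Nelder-Mead',options=dict(xatol=.1,initial_simplex=[[c0[0]+best[1]+q,c0[1]+best[2]+w] for q,w in((0,0),(2,0),(0,2))]))
    print(n,m.x,m.fun,[round(f((m.x[0]+q,m.x[1]+w)),1) for q,w in((3,0),(-3,0),(0,3),(0,-3))]); return m.x
if __name__=='__main__':
    s=readout.read_state();print(s['eef_pos'],s['qpos'])
    fit('wrist',(526,144)); fit('top',(526,144),.7); fit('side',(526,144),.7)
E
python3 pan.py
```

```text
clock: 12.25
eef_pos: [498.7, 193.7, 219.8]
tool_rot: [-3.14, -0.001, -2.89]
force: [-0.9, -0.7, -0.3]
width: 17.6
gripper_force: 9.3
clock: 12.75
eef_pos: [499.1, 195.2, 220.4]
tool_rot: [3.142, 0.0, -2.889]
force: [1.8, -0.2, -0.9]
width: 17.3
gripper_force: 9.3
[499.1 195.2 220.4] [-0.4  0.5  0.   1.8 -0.   0.8  1.4]
wrist [531.3 148.3] -82.96588897705078 [np.float32(-51.4), np.float32(-64.5), np.float32(-59.4), np.float32(-57.4)]
top [525.8 145.4] -85.41940307617188 [np.float32(-78.6), np.float32(-80.5), np.float32(-84.8), np.float32(-79.5)]
side [530.5 156.6] -115.0722885131836 [np.float32(-111.7), np.float32(-112.3), np.float32(-112.0), np.float32(-113.0)]
```

```bash
python3 - <<'E'
from h import *
from pan import fit
im=cv2.imread('pics/fit_wrist.png');d=cam('wrist');t=cam('top')
for r in (78,82):
  p=np.array([proj(d,[531.3+r*np.cos(a),148.3+r*np.sin(a),85]) for a in np.linspace(0,6.283,200)])
  for q in p: cv2.circle(im,(int(round(q[0])),int(round(q[1]))),0,(0,0,255),-1)
tt=cv2.resize(t['color'][240:340,215:335,::-1],None,fx=4,fy=4,interpolation=cv2.INTER_CUBIC)
for a in np.linspace(0,6.283,80):
  q=(proj(t,[531.3+82*np.cos(a),148.3+82*np.sin(a),85])-[215,240]+.5)*4-.5; cv2.circle(tt,(int(q[0]),int(q[1])),1,(0,0,255),-1)
out=np.zeros((480,800,3),np.uint8); out[:,:640]=im; out=np.hstack([cv2.resize(im,(427,320)),cv2.resize(tt,(373,311))[:320] if 0 else cv2.copyMakeBorder(cv2.resize(tt,(373,311)),0,9,0,0,0)])
cv2.imwrite('pics/ov.png',out)
E
```

```text
(no output)
```

View pics/ov.png

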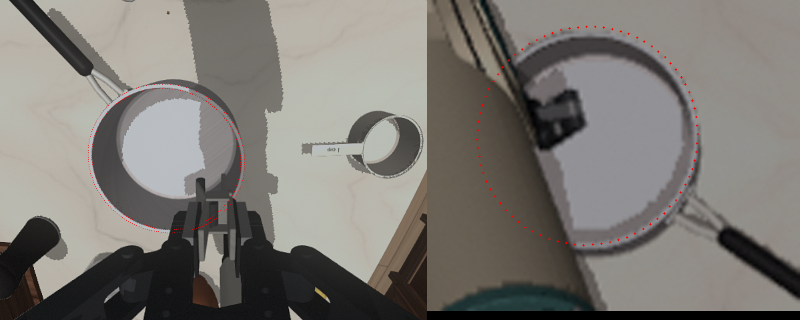

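The overlay follows the rim in the wrist view. The top camera reads about 3 mm short in x, as it also did at the caddy, so I use the wrist fit. I move to hover over the wall, biased 2.5 mm outward so the wall enters mid-jaw.

```bash
python3 -c "
from h import *
to([510.8,227.5,135],-2.889)"
```

```text
shift [-0.1943  0.2813  0.8529] twist [ 0.     -0.      0.0001]
```

```bash
python3 -m jog '{"claw":[0.202,0.202,0.202,0.202,0.202,0.202,0.202,0.202],"xyz":[[-0.1,0.14,0],[-0.094,0.141,0],[0,0,0.3],[0,0,0.3],[0,0,0.25],[0,0,0],[0,0,0],[0,0,0]],"twist":[[0,0,0],[0,0,0],[0,0,0],[0,0,0],[0,0,0],[0,0,0],[0,0,0],[0,0,0]]}'
python3 -c "
from pan import *
fit('wrist',(531,148))
to([510.8,227.5,108],-2.889)"
```

```text
clock: 14.0
eef_pos: [511.7, 228.1, 136.5]
tool_rot: [3.141, 0.002, -2.889]
force: [-0.5, -0.2, -0.5]
width: 17.3
gripper_force: 9.1
wrist [531.1 148.2] -79.55618286132812 [np.float32(-42.1), np.float32(-46.9), np.float32(-49.7), np.float32(-44.3)]
shift [ 0.  -0.   0.3] twist [0. 0. 0.]
```

```bash
python3 -m jog '{"claw":[0.202,0.202,0.202,0.202],"xyz":[[0,0,0.08],[0,0,0.08],[0,0,0.06],[0,0,0]],"twist":[[0,0,0],[0,0,0],[0,0,0],[0,0,0]]}'
python3 -m jog '{"claw":[0.202,0.202,0.202],"xyz":[[0,0,0.08],[0,0,0],[0,0,0]],"twist":[[0,0,0],[0,0,0],[0,0,0]]}'
```

```text
clock: 14.55
eef_pos: [510.3, 227.2, 112.5]
tool_rot: [-3.141, -0.001, -2.889]
force: [-0.9, -0.3, -1.2]
width: 17.7
gripper_force: 9.2
clock: 14.92
eef_pos: [510.8, 227.5, 105.3]
tool_rot: [3.142, 0.0, -2.889]
force: [-0.6, 0.1, -2.0]
width: 17.6
gripper_force: 9.1
```

```bash
python3 -m jog '{"claw":[0.202,0.202,0.202],"xyz":[[0,-0.01,0.06],[0,0,0],[0,0,0]],"twist":[[0,0,0],[0,0,0],[0,0,0]]}'
python3 -m jog '{"claw":[0.202,0.202,0.202],"xyz":[[0,-0.01,0.03],[0,0,0],[0,0,0]],"twist":[[0,0,0],[0,0,0],[0,0,0]]}'
```

```text
clock: 15.3
eef_pos: [511.0, 226.4, 99.2]
tool_rot: [3.142, -0.0, -2.889]
force: [-0.2, -0.1, -1.0]
width: 17.2
gripper_force: 9.1
clock: 15.68
eef_pos: [511.3, 225.8, 96.3]
tool_rot: [3.141, 0.0, -2.889]
force: [0.8, 1.8, -1.9]
width: 17.6
gripper_force: 9.4
```

```bash
python3 -m jog '{"claw":[0.202,0.202,0.202],"xyz":[[0,0,0.02],[0,0,0],[0,0,0]],"twist":[[0,0,0],[0,0,0],[0,0,0]]}'
python3 -m jog '{"claw":[0.202,0.202,0.202],"xyz":[[0,0,0.015],[0,0,0],[0,0,0]],"twist":[[0,0,0],[0,0,0],[0,0,0]]}'
```

```text
clock: 16.05
eef_pos: [511.3, 225.8, 94.3]
tool_rot: [3.141, 0.0, -2.889]
force: [0.1, 2.4, -1.4]
width: 17.4
gripper_force: 9.7
clock: 16.42
eef_pos: [511.6, 225.8, 94.0]
tool_rot: [3.141, 0.001, -2.889]
force: [-2.1, 1.2, 9.8]
width: 17.5
gripper_force: 10.5
```

```bash
python3 -m jog '{"claw":[0.22,0.24,0.26,0.28,0.3],"xyz":[[0,-0.007,0.005],[0,-0.008,0.005],[0,-0.008,0],[0,-0.008,0],[0,-0.008,0]],"twist":[[0,0,0],[0,0,0],[0,0,0],[0,0,0],[0,0,0]]}'
python3 -m jog '{"claw":[0.35,0.5,0.5,0.5],"xyz":[[0,0,0],[0,0,0],[0,0,0],[0,0,0]],"twist":[[0,0,0],[0,0,0],[0,0,0],[0,0,0]]}'
```

```text
clock: 17.05
eef_pos: [512.4, 221.8, 91.9]
tool_rot: [3.141, 0.0, -2.889]
force: [-0.4, 3.2, 2.2]
width: 25.3
gripper_force: 1.7
clock: 17.55
eef_pos: [512.2, 221.5, 91.7]
tool_rot: [-3.141, -0.0, -2.889]
force: [0.2, 0.6, 0.4]
width: 42.4
gripper_force: 0.0
```

```bash
python3 -m jog '{"claw":[0.5,0.5,0.5,0.5,0.5,0.5],"xyz":[[0,0,-0.3],[0,0,-0.3],[0,0,-0.28],[0,0,0],[0,0,0],[0,0,0]],"twist":[[0,0,0],[0,0,0],[0,0,0],[0,0,0],[0,0,0],[0,0,0]]}'
python3 c.py pics/w5.png sheath clip_levers thermometer
python3 - <<'E'
from pan import *
c=fit('wrist',(531,148)); d=cam('wrist')
im=cv2.imread('pics/fit_wrist.png')
th=np.radians(14.5); y=np.array([np.cos(th),np.sin(th),0]);x=np.array([np.sin(th),-np.cos(th),0])
O=np.array([531.1,148.2,85])-80*x
def m(p,col):
    q=proj(d,p);print(np.round(q,1));cv2.circle(im,(int(round(q[0])),int(round(q[1]))),1,col,-1)
for sx in(-1,1):
  for sy in(-1,1): m(O-11*x+36*y+sx*10*x+sy*6.5*y+[0,0,64],(0,0,255))
for k in(-9,9): m(O-7*x+k*y+[0,0,38],(0,255,0))
im=im[140:480,120:560];cv2.imwrite('pics/w5c.png',cv2.resize(im,None,fx=1.75,fy=1.75,interpolation=cv2.INTER_CUBIC))
E
```

```text
clock: 18.3
eef_pos: [511.5, 221.4, 178.7]
tool_rot: [-3.141, -0.002, -2.889]
force: [-0.6, -0.1, -0.5]
width: 42.9
gripper_force: 0.0
[511.51 221.37 178.67] [-3.14 -0.   -2.89] [-0.47  0.56  0.02  1.83 -0.02  0.75  1.38] 42.885186971220705 18.3 [-0.55 -0.08 -0.5 ]
sheath [(array([303., 216.,  64.,  89.]), 0.96)]
clip_levers [(array([300., 213.,  65.,  87.]), 0.75)]
thermometer [(array([335., 292.,  48.,  81.]), 0.97)]
wrist [531.3 148.3] -88.94012451171875 [np.float32(-54.1), np.float32(-57.7), np.float32(-61.2), np.float32(-53.7)]
[378.8 343.3]
[377.5 366.4]
[336.2 343.5]
[336.  366.6]
[347.7 247.4]
[347.1 280.7]
```

View pics/w5c.png

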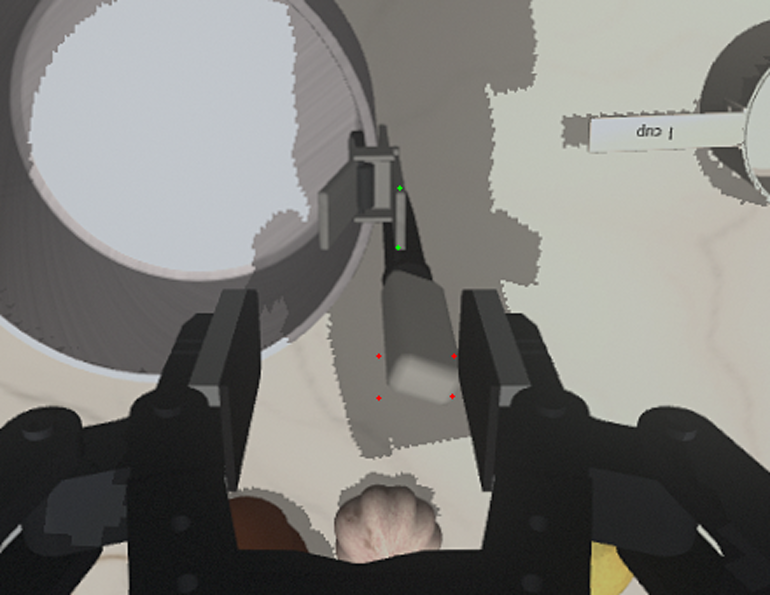

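The clip is seated, with its lever top where predicted, and the pan has not moved. The handle looks twisted in the tube, so I measure its top-face corners: (349.7,341.1), (384.6,353.7), (377.1,370.3), (342.3,361.7).

```bash
python3 - <<'E'
from h import *
np.set_printoptions(precision=1,suppress=True)
d=cam('wrist',"pics/w6.png")
g=cv2.cvtColor(d['color'],cv2.COLOR_RGB2GRAY)
for v in range(290,380,6): print(v,g[v,328:396:3])
k=[(349.7,341.1),(384.6,353.7),(377.1,370.3),(342.3,361.7)]
P=np.array([atz(d,q,149) for q in k]);print(P,P.mean(0))
for i in range(4):
    v=P[(i+1)%4]-P[i];print(np.linalg.norm(v),np.degrees(np.arctan2(v[1],v[0])))
th=np.radians(14.5); y=np.array([np.cos(th),np.sin(th),0]);x=np.array([np.sin(th),-np.cos(th),0])
O=np.array([531.1,148.2,85])-80*x
print('expected',O-11*x+36*y)
for q in [(341.7,300),(366.9,301.5)]: print('shoulder',atz(d,q,94))
E
```

```text
290 [119 119 119 121  38  35  36  39  40  40  38  35  97 119 122 121 121 121
 122 122 122 121 123]
296 [120 120 121 125  34  77  80  82  80  64  38  41  39 115 120 121 121 121
 121 121 122 122 121]
302 [119 119 119 118  74  77  81  81  82  81  80  81  81  82  88 122 121 121
 121 121 121 122 122]
308 [119 120 121 107  76  76  80  81  81  81  82  82  82  81  81  79 120 121
 124  34  38  62  63]
314 [120 119 119 114  75  78  80  80  82  81  81  83  82  82  82  83 117 118
 125  36  37  37  65]
320 [119 119 119 122  75  76  78  82  82  82  82  83  81  82  83  82  89 119
 103  36  36  39  46]
326 [119 120 120 122  74  76  78  82  82  83  82  83  82  82  83  82  81 121
  81  36  37  37  37]
332 [120 121 119 122  75  77  78  82  84  83  83  84  83  83  83  83  82  96
  60  35  35  37  37]
338 [120 120 120 121  79  76  76  80  82  82  82  84  83  83  83  83  83  81
  42  37  36  35  36]
344 [121 119 120 120  90  78  83 111 123 124 112  99  89  83  83  83  84  83
  34  35  36  33  35]
350 [120 119 119 120 101  86 123 138 153 152 148 144 140 133 128 116 108 100
  31  35  36  33  35]
356 [119 119 120 119 106 121 136 148 150 153 152 153 152 153 152 150 144 137
  61  32  36  32  35]
362 [118 119 120 120 118 120 128 136 143 148 147 148 151 151 151 149 148 132
 119  35  35  34  36]
368 [117 118 119 120 120 120 120 121 121 120 120 121 125 133 139 147 131 120
 121  30  35  35  36]
374 [119 117 118 118 120 119 119 120 120 119 120 121 119 120 120 120 120 119
 121 110  36  34  33]
[[536.7 239.9 149. ]
 [539.4 257.8 149. ]
 [549.3 257.2 149. ]
 [548.7 239.5 149. ]] [543.5 248.6 149. ]
18.17817109741864 81.58595296200362
9.957075968272035 -3.9467724673293887
17.63916728024542 -92.18512075761014
11.925385405840336 178.41827765587584
expected [543.2 245.3  85. ]
shoulder [543.4 239.8  94. ]
shoulder [540.6 254.6  94. ]
```

```bash
python3 -c "
from h import *
to([543.3,247.7,178],-3.203)"
```

```text
shift [-0.3664  0.1745  0.0152] twist [-0.     -0.0001  0.1   ]
```

```bash
python3 -m jog '{"claw":[0.45,0.45,0.45,0.45,0.45,0.45],"xyz":[[-0.18,0.087,0],[-0.186,0.087,0],[0,0,0],[0,0,0],[0,0,0],[0,0,0]],"twist":[[0,0,0],[0,0,0],[0,0,0.05],[0,0,0.05],[0,0,0],[0,0,0]]}'
python3 - <<'E'
from h import *
np.set_printoptions(precision=1,suppress=True)
d=cam('wrist',"pics/w7.png")
print([ (np.round(b['rect']),b['score']) for b in optics.boxes_of('wrist','thermometer')[:1]])
hsv=cv2.cvtColor(d['color'],cv2.COLOR_RGB2GRAY)
# predicted corners of the handle for checking
c=np.array([543.4,248,149])
for a in (86,):
    u=np.array([np.cos(np.radians(a)),np.sin(np.radians(a)),0]);w=np.array([u[1],-u[0],0])
    for i,j in((-1,-1),(-1,1),(1,1),(1,-1)): print(np.round(proj(d,c+10*i*u+6.5*j*w)),np.round(proj(d,c+10*i*u+6.5*j*w-[0,0,55])))
for v in range(310,480,12): print(v,hsv[v,270:400:5])
to([543.3,247.7,106],-3.203)
E
```

```text
clock: 19.4
eef_pos: [543.3, 247.8, 179.8]
tool_rot: [-3.142, -0.0, 3.083]
force: [-0.1, 0.5, -0.3]
width: 38.4
gripper_force: 0.0
[(array([305., 235.,  43.,  61.]), 0.76)]
[302. 272.] [307. 234.]
[303. 299.] [307. 255.]
[347. 299.] [342. 256.]
[348. 273.] [343. 234.]
310 [ 42 188 187 186 187 184 179 186 187 188 184 188 189 189 195 120 121 122
 121 122 121 122  39  63  64  65]
322 [ 42 191 187 187 187 188 186 182 184 186 186 186 186 188 188 193 120 121
 121 121 121 124  37  39  65  65]
334 [ 41 196 187 188 188 188 188 187 186 184 183 187 187 187 187 186 190 119
 118 120 120 124  37  39  37  65]
346 [ 39 171 185 185 187 187 186 188 188 187 186 185 182 176 177 178 176 180
 117 117 116 125  38  38  34  60]
358 [ 39 191 187 187 188 188 188 189 188 188 187 187 187 187 187 185 184 185
 185 116 115 115  38  36  38  33]
370 [ 31 187 186 187 186 187 187 187 187 188 188 188 189 187 188 187 189 189
 188 187 192 117  34  36  34  43]
382 [179 183 184 184 185 185 184 186 187 187 188 188 186 187 188 188 187 187
 114  52  65  69  61  37  33  42]
394 [181 185 183 183 184 184 184 184 183 182 184 185 184 184 186 186 187  78
  79 120 154  93  92  34  40  40]
406 [184 181 182 172 162 103  41  44  45  44  98 116 117 113 183 184 181 110
 137 143 146 180 105  82  42  30]
418 [184 184 111  40  47  48  48  47  47  45  45  46  43  41 116 115 115 190
 139 168 167 163 173 172  39  87]
430 [184  47  47  48  49  49  48  50  46  47  45  45  43  44  42  41 115 115
 115 118 159 167 152 138 129  23]
442 [ 45  47  47  43  50  50  53  51  52  51  48  46  46  42  42  44  41 110
 113 105 183 183 186 187 117  26]
454 [ 28  28  30  34  47  63  63  63  63  62  57  52  47  44  45  46  45  43
 125  87  76  57  53  52  26  26]
466 [20 21 22 19 21 22 22 22 22 22 23 22 26 26 23 22 23 22 23 23 24 22 27 22
 23 24]
478 [20 20 22 21 22 22 22 22 20 21 20 19 21 24 21 21 24 21 26 22 24 26 21 26
 25 24]
shift [0.  0.  0.7] twist [ 0. -0.  0.]
```

```bash
python3 -m jog '{"claw":[0.45,0.45,0.45,0.45,0.45],"xyz":[[0,0,0.2],[0,0,0.25],[0,0,0.25],[0,0,0],[0,0,0]],"twist":[[0,0,0],[0,0,0],[0,0,0],[0,0,0],[0,0,0]]}'
python3 -m jog '{"claw":[0.32,0.28,0.25,0.25],"xyz":[[0,0,0],[0,0,0],[0,0,0],[0,0,0]],"twist":[[0,0,0],[0,0,0],[0,0,0],[0,0,0]]}'
```

```text
clock: 20.12
eef_pos: [544.0, 247.8, 110.6]
tool_rot: [3.141, 0.001, 3.08]
force: [0.9, 0.1, 0.1]
width: 38.0
gripper_force: 0.0
clock: 20.62
eef_pos: [543.4, 247.8, 110.0]
tool_rot: [3.141, 0.0, 3.08]
force: [-0.5, 0.2, -0.1]
width: 21.5
gripper_force: 0.0
```

```bash
python3 -m jog '{"claw":[0.22,0.2,0.18,0.18,0.18],"xyz":[[0,0,0],[0,0,0],[0,0,0],[0,0,0],[0,0,0]],"twist":[[0,0,0],[0,0,0],[0,0,0],[0,0,0],[0,0,0]]}'
```

```text
clock: 21.25
eef_pos: [543.5, 247.8, 110.0]
tool_rot: [3.141, 0.0, 3.08]
force: [-0.3, 1.0, 3.7]
width: 19.0
gripper_force: 58.4
```

```bash
python3 -m jog '{"claw":[0.18,0.18,0.18],"xyz":[[0,0,-0.05],[0,0,-0.05],[0,0,-0.05]],"twist":[[0,0,0],[0,0,0],[0,0,0]]}'
python3 -m jog '{"claw":[0.18,0.18,0.18,0.18,0.18,0.18,0.18,0.18],"xyz":[[0,0,-0.15],[0,0,-0.15],[0,0,-0.2],[0,0,-0.25],[0,0,-0.3],[0,0,-0.3],[0,0,-0.2],[0,0,0]],"twist":[[0,0,0],[0,0,0],[0,0,0],[0,0,0],[0,0,0],[0,0,0],[0,0,0],[0,0,0]]}'
```

```text
clock: 21.62
eef_pos: [543.3, 247.7, 125.0]
tool_rot: [-3.141, -0.0, 3.08]
force: [0.0, 0.6, -0.4]
width: 19.0
gripper_force: 58.5
clock: 22.62
eef_pos: [544.4, 248.1, 282.3]
tool_rot: [3.139, 0.004, 3.08]
force: [-0.2, 0.5, -1.2]
width: 19.2
gripper_force: 58.5
```

Thermometer is out. Next I raise it, yaw right by about 50°, then pitch it level with the screen up.

```bash
python3 -m jog '{"claw":[0.18,0.18,0.18,0.18,0.18,0.18,0.18,0.18,0.18,0.18],"xyz":[[0,0,-0.25],[0,0,-0.3],[0,0,-0.3],[0,0,-0.25],[0,0,0],[0,0,0],[0,0,0],[0,0,0],[0,0,0],[0,0,0]],"twist":[[0,0,0],[0,0,0],[0,0,0.03],[0,0,0.04],[0,0,0.04],[0,0,0.04],[0,0,0.04],[0,0,0.04],[0,0,0.04],[0,0,0.01]]}'
python3 -m jog '{"claw":[0.18,0.18,0.18,0.18,0.18,0.18],"xyz":[[0,0,0],[0,0,0],[0,0,0],[0,0,0],[0,0,0],[0,0,0]],"twist":[[0,-0.02,0],[0,-0.03,0],[0,-0.03,0],[0,-0.03,0],[0,-0.03,0],[0,0,0]]}'
python3 -c "
from h import *
s=readout.read_state();print(np.round(s['qpos'],2),np.round(R.from_euler('xyz',s['tool_rot']).as_matrix(),3))"
```

```text
clock: 23.88
eef_pos: [542.9, 247.6, 388.9]
tool_rot: [-3.14, -0.0, 2.2]
force: [0.0, -0.5, -1.0]
width: 19.4
gripper_force: 58.5
clock: 24.62
eef_pos: [541.7, 250.2, 388.2]
tool_rot: [-3.138, 0.438, 2.208]
force: [-0.3, 0.1, 0.4]
width: 19.4
gripper_force: 58.6
[-1.04  0.46  0.49  1.53  0.25  1.2  -0.05] [[-0.539  0.805  0.249]
 [ 0.728  0.594 -0.343]
 [-0.424 -0.003 -0.905]]
```

```bash
python3 -m jog '{"claw":[0.18,0.18,0.18,0.18,0.18,0.18],"xyz":[[0,0,0],[0,0,0],[0,0,0],[0,0,0],[0,0,0],[0,0,0]],"twist":[[0,-0.03,0],[0,-0.03,0],[0,-0.03,0],[0,-0.03,0],[0,-0.03,0],[0,0,0]]}'
python3 -c "
from h import *
s=readout.read_state();print(np.round(s['qpos'],2),np.round(R.from_euler('xyz',s['tool_rot']).as_matrix(),3))"
```

```text
clock: 25.38
eef_pos: [542.7, 248.5, 388.0]
tool_rot: [-3.135, 0.91, 2.207]
force: [-0.6, -0.5, -0.1]
width: 19.3
gripper_force: 58.6
[-1.32  0.61  0.64  1.63  0.6   1.2  -0.4 ] [[-0.365  0.807  0.464]
 [ 0.494  0.59  -0.639]
 [-0.789 -0.004 -0.614]]
```

```bash
python3 -m jog '{"claw":[0.18,0.18,0.18,0.18,0.18,0.18,0.18,0.18,0.18],"xyz":[[0,0,0],[0,0,0],[0,0,0],[0,0,0],[0,0,0],[0,0,0],[0,0,0],[0,0,0],[0,0,0]],"twist":[[0,-0.03,0],[0,-0.03,0],[0,-0.03,0],[0,-0.03,0],[0,-0.03,0],[0,-0.03,0],[0,-0.03,0],[0,0,0],[0,0,0]]}'
python3 - <<'E'
from h import *
s=readout.read_state();M=R.from_euler('xyz',s['tool_rot']);print(np.round(s['qpos'],2),np.round(M.as_matrix(),3))
z=M.as_matrix()[:,2];x=np.array([0,0,-1]);z=z-z[2]*np.array([0,0,1]);z/=np.linalg.norm(z)
to(s['eef_pos'],Rt=R.from_matrix(np.c_[x,np.cross(z,x),z]))
for n in('side','wrist','top'):
    d=cam(n,f'pics/{n}9.png');print(n,[(np.round(b['rect']),round(b['score'],2)) for b in optics.boxes_of(n,'thermometer')[:1]],'TCP px',proj(d,s['eef_pos']))
E
```

```text
clock: 26.5
eef_pos: [544.1, 246.7, 390.8]
tool_rot: [2.571, 1.568, 1.628]
force: [1.0, 0.0, -0.6]
width: 19.3
gripper_force: 58.6
[-1.49  1.01  0.81  1.73  0.88  1.28 -0.76] [[-0.     0.809  0.587]
 [ 0.003  0.587 -0.809]
 [-1.     0.002 -0.003]]
shift [0. 0. 0.] twist [-0.     -0.0008 -0.0005]
side [(array([274., 111.,   5.,  11.]), 0.51)] TCP px [273.5547832  113.37560487]
wrist [(array([291., 237.,  66., 164.]), 0.89)] TCP px [322.65502441 321.45175364]
top [(array([182., 238.,  36.,  30.]), 0.67)] TCP px [198.29612936 252.19295639]
```

```bash
python3 - <<'E'
from h import *
np.set_printoptions(precision=1,suppress=True,linewidth=200)
s=readout.read_state();M=R.from_euler('xyz',s['tool_rot']);T=lambda v:s['eef_pos']+M.apply(v)
d=cam('wrist')
print('tip',proj(d,T([0,0,91])),'shoulder',proj(d,T([6.5,0,16])),'end',proj(d,T([6.5,0,-39])))
for l in('thermometer_tip','thermometer'):print(l,[(np.round(b['rect']),round(b['score'],2)) for b in optics.boxes_of('wrist',l)[:2]])
t=cam('top');g=cv2.cvtColor(t['color'],cv2.COLOR_RGB2GRAY)
for k in range(-44,96,6): print(k,[int(g[tuple(np.round(proj(t,T([-6.5,j,k]))[::-1]).astype(int))]) for j in range(-15,16,3)])
O=np.array([511.1,225.7,85])
for n in('top','side'):
    c=cam(n);print(n,'clip px',proj(c,O+[0,0,20]),[(np.round(b['rect']),round(b['score'],2)) for b in optics.boxes_of(n,'sheath')[:1]])
print(readout.read_state()['clock'])
E
```

```text
tip [323.5 242.4] shoulder [322.8 288.4] end [321.8 370.9]
thermometer_tip [(array([297., 237.,  61., 164.]), 0.88)]
thermometer [(array([295., 236.,  63., 166.]), 0.75)]
-44 [39, 51, 92, 91, 92, 92, 83, 57, 16, 20, 37]
-38 [109, 114, 123, 132, 123, 134, 130, 97, 48, 95, 82]
-32 [111, 142, 120, 144, 144, 144, 144, 145, 69, 127, 141]
-26 [136, 131, 136, 132, 102, 92, 136, 144, 77, 114, 141]
-20 [129, 136, 131, 144, 141, 143, 144, 144, 61, 137, 142]
-14 [126, 142, 82, 71, 87, 73, 74, 93, 40, 133, 126]
-8 [135, 134, 67, 61, 59, 57, 60, 88, 54, 129, 142]
-2 [90, 86, 84, 63, 59, 59, 65, 100, 34, 82, 102]
4 [88, 85, 101, 64, 59, 59, 65, 99, 136, 143, 143]
10 [82, 111, 143, 142, 133, 126, 142, 142, 117, 143, 142]
16 [90, 87, 97, 94, 119, 118, 101, 139, 142, 143, 144]
22 [93, 92, 92, 77, 130, 131, 143, 142, 143, 142, 143]
28 [92, 92, 92, 92, 135, 124, 143, 142, 143, 143, 143]
34 [141, 108, 93, 122, 138, 140, 143, 143, 143, 143, 143]
40 [143, 109, 98, 116, 139, 140, 142, 143, 142, 141, 142]
46 [142, 139, 96, 106, 135, 138, 141, 140, 140, 141, 138]
52 [141, 106, 130, 105, 135, 134, 138, 136, 138, 137, 139]
58 [141, 140, 132, 121, 140, 134, 138, 139, 138, 139, 141]
64 [135, 103, 86, 135, 140, 136, 139, 139, 140, 141, 141]
70 [140, 104, 130, 119, 133, 140, 141, 141, 141, 141, 140]
76 [140, 106, 89, 140, 132, 131, 140, 141, 140, 141, 141]
82 [140, 108, 89, 141, 140, 134, 140, 141, 141, 140, 141]
88 [141, 141, 132, 108, 124, 141, 140, 141, 140, 140, 139]
94 [140, 140, 141, 140, 140, 139, 140, 141, 139, 138, 139]
top clip px [231.6 291.1] []
side clip px [266.5 220.1] [(array([263., 214.,  15.,  21.]), 0.64)]
27.2
```

```bash
python3 -m jog '{"claw":[0.18,0.18,0.18,0.18],"xyz":[[0,0,0],[0,0,0],[0,0,0],[0,0,0]],"twist":[[0,0,0],[0,0,0],[0,0,0],[0,0,0]]}'; python3 -c "
from cell import order
print(order.finish_job())"
```

```text
clock: 27.7
eef_pos: [543.4, 247.7, 389.8]
tool_rot: [-0.756, 1.571, -1.698]
force: [-0.1, 0.1, 0.0]
width: 19.2
gripper_force: 58.6
the job is handed in; nothing more can be done
None
```

I handed the job in at 27.7 s: the sheath is clipped on the saucepan wall, which has not shifted, and the thermometer is held level and steady, screen up, about 390 mm above the worktop; no verdict came back.

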